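# Make up two board repair kits

### The arm

A 6-joint arm with a two-finger parallel gripper is mounted at the origin on the work surface. World frame = base frame: x ahead of the robot, y to its left, z up, the work surface at z = 0. Lengths are in mm, angles in degrees, forces in N, time in s.
With the tool pointing down it reaches from about 275 to 1000 mm from the base axis. Payload 8.4 kg.
Tool frame: the origin (TCP) lies at the very end of the fingers, on their centre line; the grasp point (between the pads) lies 19 mm behind it (ctrl.grip_depth is the distance from the TCP to the grasp point, in mm); z points along the fingers, y is the line along which they close (so a half turn about z gives the same grasp; the last joint's range is limited). The gripper opens to 85 mm and grips with 20 to 120 N. Pads are 22 mm wide; open, the fingers measure 114 mm over their backs; the gripper's body (76 mm by 85 mm) begins 54 mm behind the grasp point. The pads swing forward as they close: fully open they stand 13 mm farther back than shut.
Start: joints at [-76.284, 20.225, 93.587, -0, 66.188, -0.138], TCP at [149.655, -606.821, 231.281] pointing down, gripper open.
Joint ranges: [-150.9, 150.9], [-52.94, 120.26], [3.33, 152.33], [-74.26, 254.26], [0, 154.13], [-172.89, 172.89]. Speed limits (degrees/s): [127.2, 127.2, 159.86, 180, 180, 180].

### API

Orientations are given as [roll, pitch, yaw] about the fixed x, y, z axes, in that order (R = Rz(yaw) Ry(pitch) Rx(roll)).
In Python, from station import ctrl, imaging gives the robot as it stands.
- The arm moves only by the tool move_arm, never from a script. Its argument "commands" is text: rows parted by semicolons, each of 7 numbers parted by spaces: the finger opening in mm, from 0 to 85.4, then the shift along the tool's x, y, z in units of 25 mm (1.0 is 25 mm), then the turn, a rotation vector about the tool's x, y, z in rad. In form: fingers tx ty tz wx wy wz; .... A call has 1 to 20 rows; each row shifts and turns the commanded pose from where the row before left it, along the tool's axes as they then stand; what a row does not reach is not made up. A row lasts 1/12 s, in which the tool goes at most 41.7 mm and 7.16 degrees, less where a joint would pass 70% of its speed; a pose out of reach is approached as far as the arm can. A call is refused whole if a number of a shift passes 1 or a number of a turn 0.125, either way. A call with a gripper value outside its range is refused whole. The fingers move at their own pace and stop on an object; the grip force is fixed at half the most. Time passes only in rows, so rows that do not move let the fingers close. It gives the time, the measured TCP pose, the force, the opening and the grip force at its end, in the units of the state.
- ctrl.get_obs(): the state, without advancing time (a new reading comes with each control period).
- imaging.capture(name): name is "scene" or "top"; returns the picture (384x512x3 uint8, red, green, blue); there is no depth.
- imaging.camera_info(name): a dict with "fx", "fy", "cx", "cy" (pixels), "k1" (the pictures are not rectified: a ray, as slopes to the right and down, at radius r is drawn at 1 + k1 r^2 times it, then the intrinsics apply), "view" (4x4, takes a point from world to camera coordinates). Camera axes: x right, y up, looking along -z (the intrinsics and any distortion apply to the point x, -y, -z); pixel columns grow to the right and rows downward; lengths in mm; the calibration is good to about 2 mm. A picture is of the moment at which its call begins. camera_info takes no time and is no camera call.
- ctrl.finish_job(): hands the job in; it is judged then, once.
The state is a dict: "clock": time; "q": joint angles; "dq": joint speeds; "tau": joint torques, N m; "tcp_pos": TCP position; "ee_rot": TCP orientation; "ft_force": force on the tool from outside, world axes, zero at the start; "wrist_torque": the same for the moment, N m; "finger_gap": finger opening in mm; "grasp_force": force on a finger pad.
Only numpy, scipy, OpenCV 4.12 (cv2) and the standard library are available. Lean on these libraries where they do the work, as an engineer would, in place of code of your own. Each camera call takes 0.05 s, during which the arm holds its last target. There are 200 camera calls.

### The job

Make up the two repair kits at the electronics bench. The tray with the green board gets the yellow transformer and the red solder reel; the tray with the blue board gets the white solder reel and the blue-capped flux bottle, drawn from the middle of the packed carton. Set each part down gently, upright in an empty pocket of its own, and leave the other four bottles standing in the carton.

Things in the scene. Friction and masses are not known exactly. Their poses are not given: they have to be found in the camera images.
- kit_green: Fixed black tray holding a GREEN power supply board (below 16 mm). 165 x 161 mm, floor 3 mm thick, walls and dividers 3 mm thick, tops 16 mm above the table. Origin: centre of underside. Two empty square pockets, 76 mm inside, centred at x = -41.5, y = +39.5 and -39.5 mm in the tray's frame; the board fills the +x half.
- kit_blue: Fixed black tray holding a BLUE controller board (below 16 mm). 165 x 161 mm, floor 3 mm thick, walls and dividers 3 mm thick, tops 16 mm above the table. Origin: centre of underside. Two empty square pockets, 76 mm inside, centred at x = -41.5, y = +39.5 and -39.5 mm in the tray's frame; the board fills the +x half.
- transformer: Transformer, about 0.24 kg: dark grey core 50 (x) x 20 (y) x 44 (z) mm, with a yellow winding 32 mm long round its middle, 40 mm over its y faces. Upright; origin: centre of underside. The flat core ends (x = +-25 mm, 20 mm wide, full height) are good to grip.
- reel_red: Spool of solder wire, 50 mm diameter x 50 mm high, about 0.25 kg, standing on one flange, with red flanges and grey wire. Origin: centre of the underside. A like reel with black flanges among the stock is not needed.
- reel_white: Spool of solder wire, 50 mm diameter x 50 mm high, about 0.25 kg, standing on one flange, with white flanges and grey wire. Origin: centre of the underside. 
- bottle_blue: Flux bottle, blue cap, 0.11 kg. Heights over its base: white body 46 mm diameter to 60, shoulder to 67, cap 23 mm diameter to 71, then 20 mm to 100. Origin: centre of base. In the middle of a packed carton (3 mm floor), touching the other four bottles, one in each corner. Grip the cap; fingers have most room along a line parallel to a carton wall, between the neighbours' caps.
- bottle_white: Bottle with a white cap, same form and size as the blue-capped one. Stands in one corner of the carton, its axis 47 mm from that of the blue-capped one, at 45 degrees to the carton's walls. Carton: fixed, open, square cardboard, 119 mm outside, walls 3 mm thick and 50 mm high, floor 3 mm. Origin: centre of its base.
- bottle_black: Bottle with a black cap, same form and size as the blue-capped one. Stands in one corner of the carton, its axis 47 mm from that of the blue-capped one, at 45 degrees to the carton's walls. Carton: fixed, open, square cardboard, 119 mm outside, walls 3 mm thick and 50 mm high, floor 3 mm. Origin: centre of its base.
- bottle_green: Bottle with a green cap, same form and size as the blue-capped one. Stands in one corner of the carton, its axis 47 mm from that of the blue-capped one, at 45 degrees to the carton's walls. Carton: fixed, open, square cardboard, 119 mm outside, walls 3 mm thick and 50 mm high, floor 3 mm. Origin: centre of its base.
- bottle_yellow: Bottle with a yellow cap, same form and size as the blue-capped one. Stands in one corner of the carton, its axis 47 mm from that of the blue-capped one, at 45 degrees to the carton's walls. Carton: fixed, open, square cardboard, 119 mm outside, walls 3 mm thick and 50 mm high, floor 3 mm. Origin: centre of its base.

How it is judged (in metres and radians):
At the end, for the whole second after the job is handed in: Each part in a pocket of its own tray: within 20 mm of the pocket's centre along either tray axis, base under 8 mm above the table, upright within 0.12 rad, released and at rest. The other four bottles upright within 0.15 rad, at rest, less than 40 mm from where they began (x of transformer in the frame of kit_green between -0.0615 and -0.0215 m and (y of transformer in the frame of kit_green between 0.0195 and 0.0595 m or y of transformer in the frame of kit_green between -0.0595 and -0.0195 m) and z of transformer in the frame of kit_green between 0 and 0.008 m and angle between each of transformer, reel_red, reel_white, bottle_blue's own z axis and vertical below 0.12 rad and linear speed of each of transformer, reel_red, reel_white, bottle_blue, bottle_white, bottle_black, bottle_green, bottle_yellow below 0.02 m/s and x of reel_red in the frame of kit_green between -0.0615 and -0.0215 m and (y of reel_red in the frame of kit_green between 0.0195 and 0.0595 m or y of reel_red in the frame of kit_green between -0.0595 and -0.0195 m) and z of reel_red in the frame of kit_green between 0 and 0.008 m and x of reel_white in the frame of kit_blue between -0.0615 and -0.0215 m and (y of reel_white in the frame of kit_blue between 0.0195 and 0.0595 m or y of reel_white in the frame of kit_blue between -0.0595 and -0.0195 m) and z of reel_white in the frame of kit_blue between 0 and 0.008 m and x of bottle_blue in the frame of kit_blue between -0.0615 and -0.0215 m and (y of bottle_blue in the frame of kit_blue between 0.0195 and 0.0595 m or y of bottle_blue in the frame of kit_blue between -0.0595 and -0.0195 m) and z of bottle_blue in the frame of kit_blue between 0 and 0.008 m and distance of each of bottle_white, bottle_black, bottle_green, bottle_yellow from where it was at the start of the episode below 0.04 m and angle between each of bottle_white, bottle_black, bottle_green, bottle_yellow's own z axis and vertical below 0.15 rad); the robot touches nothing.
It fails at once if one of the other four bottles is pulled out of the carton or knocked over (height (world z) of any of bottle_white, bottle_black, bottle_green, bottle_yellow above 0.045 m or angle between any of bottle_white, bottle_black, bottle_green, bottle_yellow's own z axis and vertical above 0.5 rad).
It fails at once if a part is dropped into its tray (moving faster than 0.5 m/s with its base less than 25 mm above the table) ((x of transformer in the frame of kit_green between -0.085 and 0 m and y of transformer in the frame of kit_green between -0.085 and 0.085 m and height (world z) of transformer below 0.025 m and linear speed of transformer above 0.5 m/s) or (x of reel_red in the frame of kit_green between -0.085 and 0 m and y of reel_red in the frame of kit_green between -0.085 and 0.085 m and height (world z) of reel_red below 0.025 m and linear speed of reel_red above 0.5 m/s) or (x of reel_white in the frame of kit_blue between -0.085 and 0 m and y of reel_white in the frame of kit_blue between -0.085 and 0.085 m and height (world z) of reel_white below 0.025 m and linear speed of reel_white above 0.5 m/s) or (x of bottle_blue in the frame of kit_blue between -0.085 and 0 m and y of bottle_blue in the frame of kit_blue between -0.085 and 0.085 m and height (world z) of bottle_blue below 0.025 m and linear speed of bottle_blue above 0.5 m/s)).
It also fails if it takes over 109 s, if anything falls off the work surface, if the arm or the gripper's body presses on something with over 40 N, if the wrist force passes 120 N, or if a joint passes its speed limit or range.

## Working session

There is one attempt and no reset: what is moved stays moved. The work goes in short steps, Python scripts to look and compute and a tool call to move; the robot and the scene stay as the last step left them, time stands still between calls to the robot, and variables do not carry over. Pictures are saved under pics/ and viewed, at most 14 in all, crops included, and the job is handed in when it is done.

Besides the shell and the picture viewer there is one more tool, called after "Request:" by a JSON object that holds its "api" and its "payload". move_arm: Moves the arm, as the interface text tells. Its arguments: {"type":"object","properties":{"commands":{"type":"string"}},"required":["commands"]}

```bash
mkdir -p pics; ls; python3 - <<'E'
from station import ctrl, imaging
import cv2
for n in("scene","top"):
    im=imaging.capture(n); cv2.imwrite(f"pics/{n}0.png",im[:,:,::-1])
    i=imaging.camera_info(n); print(n,i)
print(ctrl.get_obs())
E
```

```text
pics
scene {'fx': 349.8254875933271, 'fy': 349.8254875933271, 'cx': 251.93002956240844, 'cy': 196.95218947675966, 'k1': -0.015496615556269543, 'view': array([[-6.78680902e-01,  7.34420999e-01,  4.24609984e-03,
         3.44438317e+02],
       [-6.15725758e-01, -5.72126712e-01,  5.41805147e-01,
         3.08996472e+02],
       [ 4.00342384e-01,  3.65098373e-01,  8.40493399e-01,
        -1.16115768e+03],
       [ 0.00000000e+00,  0.00000000e+00,  0.00000000e+00,
         1.00000000e+00]])}
top {'fx': 374.19592919667605, 'fy': 374.19592919667605, 'cx': 253.0638596045724, 'cy': 187.2885510689387, 'k1': -0.051061644650220006, 'view': array([[ 4.78234781e-02, -9.98853570e-01, -2.11193816e-03,
        -3.25263677e+01],
       [ 9.78866227e-01,  4.64454256e-02,  1.99157556e-01,
        -4.89827030e+02],
       [-1.98831146e-01, -1.15917120e-02,  9.79965207e-01,
        -7.76879826e+02],
       [ 0.00000000e+00,  0.00000000e+00,  0.00000000e+00,
         1.00000000e+00]])}
{'clock': 0.1, 'q': array([-7.62815553e+01,  2.02572631e+01,  9.36243416e+01, -2.14308939e-05,
        6.61875713e+01, -1.35693767e-01]), 'dq': array([ 0.00255201, -0.06736879, -0.13666272, -0.02687035,  0.0636094 ,
       -0.10453255]), 'tau': array([-6.56434477e-04, -6.06356335e+01, -3.42819858e+01, -2.56716896e-05,
        3.93011898e-03, -2.36858955e-05]), 'tcp_pos': array([ 149.57663452, -606.40611549,  230.65396942]), 'ee_rot': array([-1.79930824e+02, -1.44233782e-04,  1.38541470e+01]), 'ft_force': array([-1.13314013,  0.55201986,  0.16575984]), 'wrist_torque': array([ 0.06696902, -0.00738808, -0.00068693]), 'grasp_force': 0.0, 'finger_gap': 85.23701582940107}
```

View pics/top0.png

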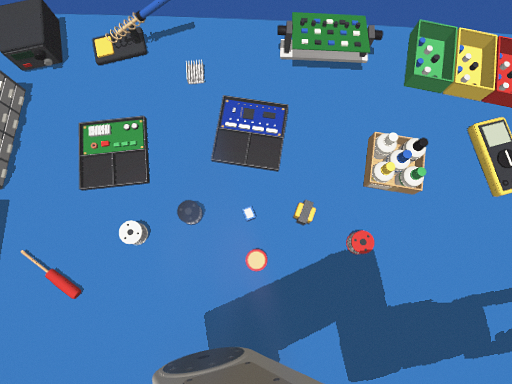

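View pics/scene0.png

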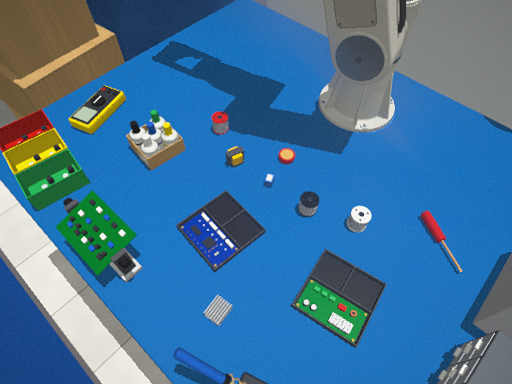

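The top view shows the green tray at about (113,153) and the blue tray at (250,133), both with empty pockets toward the robot. The white reel is at (133,232), the red reel at (361,242), the transformer at (306,211) and the carton at (395,163). In the scene view they are at (340,298), (222,230), (359,218), (220,122), (235,156) and (156,143), in the same order. Next I'll zoom in on the ones that matter.

```bash
cat > h.py <<'E'
import numpy as np, cv2
from station import ctrl, imaging
I={n:imaging.camera_info(n) for n in("scene","top")}
def ray(n,u,v):
    i=I[n]; xd=(u-i["cx"])/i["fx"]; yd=(v-i["cy"])/i["fy"]; x,y=xd,yd
    for _ in range(10):
        s=1+i["k1"]*(x*x+y*y); x,y=xd/s,yd/s
    R=i["view"][:3,:3]; t=i["view"][:3,3]
    d=R.T@np.array([x,-y,-1]); return -R.T@t, d/np.linalg.norm(d)
def plane(n,uv,z):
    c,d=ray(n,*uv); return c+d*(z-c[2])/d[2]
def tri(a,b):  # a top pixel, b scene pixel
    (c1,d1),(c2,d2)=ray("top",*a),ray("scene",*b)
    s=np.linalg.lstsq(np.c_[d1,-d2],c2-c1,rcond=None)[0]
    p,q=c1+s[0]*d1,c2+s[1]*d2
    return (p+q)/2, np.linalg.norm(p-q)
def proj(n,p):
    i=I[n]; q=i["view"]@np.r_[p,1]; x,y=q[0]/-q[2],-q[1]/-q[2]; s=1+i["k1"]*(x*x+y*y)
    return i["cx"]+i["fx"]*s*x, i["cy"]+i["fy"]*s*y
E
python3 - <<'E'
import cv2,numpy as np
t=cv2.imread("pics/top0.png");s=cv2.imread("pics/scene0.png")
def c(im,x,y,w,h,k):return cv2.resize(im[y:y+h,x:x+w],None,fx=k,fy=k,interpolation=cv2.INTER_NEAREST)
g=np.zeros((600,800,3),np.uint8)
# row1: carton top / scene / transformer top
for im,x,y,w,h,k,X,Y in[(t,355,122,80,80,4,0,0),(s,120,105,80,75,4,320,0),(t,290,195,32,32,5,640,0),(s,220,140,32,32,5,640,160),
 (t,345,226,32,32,5,0,320),(s,206,106,32,32,5,160,320),(t,117,216,32,32,5,320,320),(s,343,202,36,36,5,480,320)]:
    o=c(im,x,y,w,h,k); hh=min(o.shape[0],600-Y);ww=min(o.shape[1],800-X); g[Y:Y+hh,X:X+ww]=o[:hh,:ww]
cv2.imwrite("pics/m1.png",g)
E
```

```text
(no output)
```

View pics/m1.png

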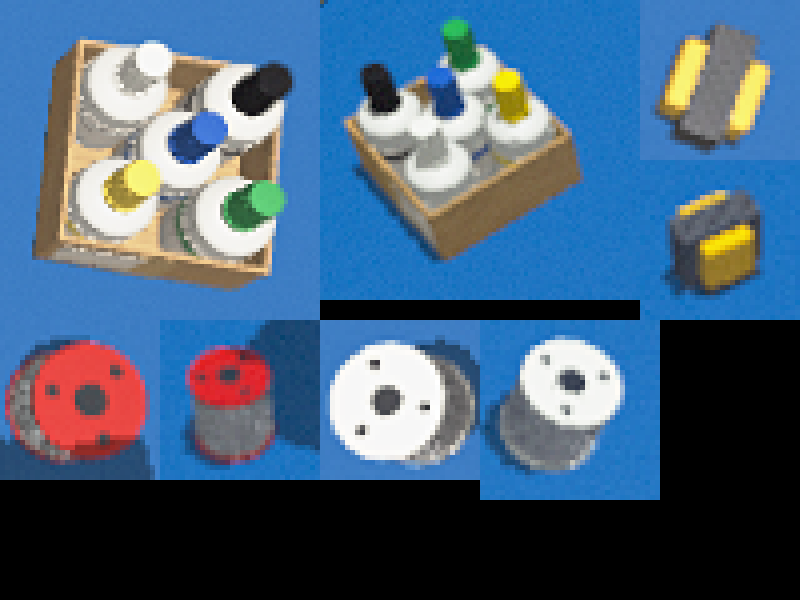

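The mosaic is clear. Top view: the blue cap's top face is at about (407,154), the red reel hub at (363,241.5) and the white hub at (133,231). Scene view: the blue cap top is at about (149.5,124), and the hubs at (219.5,116.5) and (361,214). Next I'll measure by masks and magnify the transformer and the trays.

```bash
cat > meas.py <<'E'
from h import *
t=cv2.imread("pics/top0.png");s=cv2.imread("pics/scene0.png")
def blob(im,f,box):
    x,y,w,h=box; c=im[y:y+h,x:x+w].astype(int); m=f(c[...,0],c[...,1],c[...,2]).astype(np.uint8)
    n,l,st,ce=cv2.connectedComponentsWithStats(m); k=1+np.argmax(st[1:,4])
    return ce[k]+[x,y],st[k,4],(l==k).astype(np.uint8)
dark=lambda b,g,r:(b<110)&(g<90)&(r<120)
def rep(name,f,g,bt,bs):
    a,na,_=blob(t,f,bt); b,nb,_=blob(s,g,bs); p,e=tri(a,b); print(name,a.round(1),na,b.round(1),nb,p.round(1),"gap",round(e,1))
dk=lambda b,g,r:(b<90)&(g<90)&(r<90)
rep("red hub",dk,dk,(358,236,10,10),(214,111,12,12))
rep("white hub",dk,dk,(128,226,10,10),(353,208,14,14))
# flange blobs, outline ellipse
for nm,f,bt,bs in[("red",lambda b,g,r:(r>150)&(g<90),(350,226,28,32),(206,106,32,20)),("white",lambda b,g,r:(r>215)&(g>215),(117,216,32,32),(343,202,36,26))]:
    q=[]
    for im,bx in((t,bt),(s,bs)):
        _,_,m=blob(im,f,bx); c=max(cv2.findContours(m,0,1)[0],key=len); e=cv2.fitEllipse(cv2.convexHull(c)); q.append(np.array(e[0])+bx[:2]); print(nm,np.round(e[1],1),end=" ")
    p,e=tri(*q); print(p.round(1),round(e,1))
B=(355,122,80,80);S=(120,105,80,75)
col={"blue":lambda b,g,r:(b>200)&(g<130)&(r<90),"yellow":lambda b,g,r:(r>240)&(b<100),"green":lambda b,g,r:(g>150)&(b<130)&(r<120)}
for n,f in col.items():
    a,na,_=blob(t,f,B); print(n,"top face",a.round(1),na,plane("top",a,103).round(1))
E
python3 meas.py; python3 - <<'E'
import cv2,numpy as np
t=cv2.imread("pics/top0.png");s=cv2.imread("pics/scene0.png")
g=np.zeros((600,800,3),np.uint8)
def put(im,x,y,w,h,k,X,Y): g[Y:Y+h*k,X:X+w*k]=cv2.resize(im[y:y+h,x:x+w],None,fx=k,fy=k,interpolation=cv2.INTER_CUBIC)
put(t,293,198,26,26,10,0,0); put(s,223,145,26,24,10,260,0); put(t,394,146,28,26,10,520,0)
put(t,205,90,90,85,3,0,270); put(t,72,110,82,85,3,270,270); put(s,138,118,28,26,10,520,270)
cv2.imwrite("pics/m2.png",g)
E
```

```text
red hub [362.5 241.7] 26 [219.3 116.4] 7 [ 382.5 -250.3   49.8] gap 0.0
white hub [129.8 231.8] 19 [361.4 214.1] 11 [379.3 253.7  49.4] gap 1.2
red [21.8 23. ] red [11.4 15.9] [ 383.1 -250.6   46.9] 0.5
white [22.2 23.4] white [16.  20.3] [379.7 253.1  49.2] 0.2
blue top face [407.  153.7] 52 [ 567.8 -331.9  103. ]
yellow top face [381.  169.5] 2 [ 530.5 -275.4  103. ]
green top face [421.1 171.1] 54 [ 531.2 -360.6  103. ]
```

View pics/m2.png

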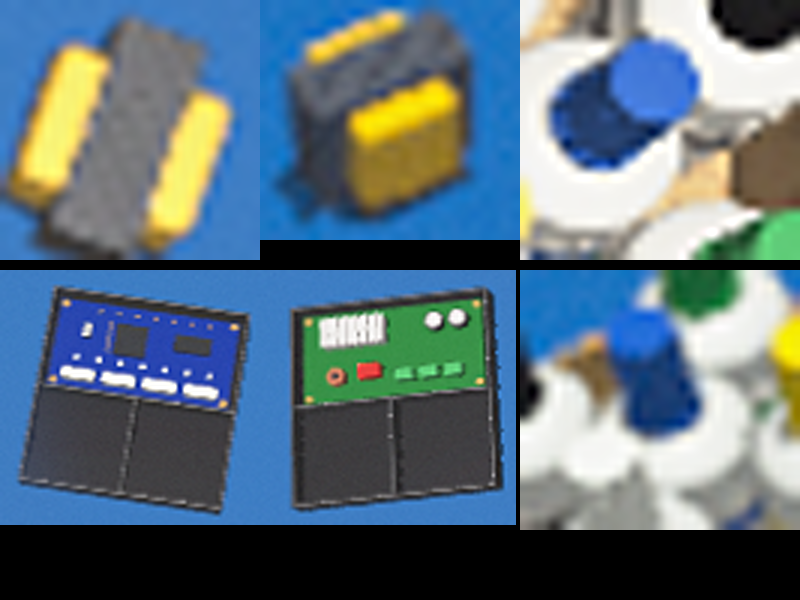

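The zoom shows these corners in the top image. The transformer's core top face runs from its back edge at about (304,200)–(313,202) to its front edge at (298,219)–(306,223). Blue tray: (224,96), (287.5,105), (277,170.5), (211.5,160). Green tray: (79,122.5), (145,116), (149,181.5), (80,189). Next I'll convert them to poses.

```bash
cat > m2.py <<'E'
from h import *
exec(open("meas.py").read().split("dk=")[0].split("import *")[1])
# trays: order TL,TR,BR,BL ; local (+x,+y) etc.
loc=np.array([[82.5,80.5],[82.5,-80.5],[-82.5,-80.5],[-82.5,80.5]])
def k(o,p,s): return np.array(o)+np.array(p)/s-.5
T={"blue":[k((205,90),p,3) for p in((57,19),(248,45),(216,242),(20,211))],"green":[k((72,110),p,3) for p in((21,38),(219,19),(232,215),(25,238))]}
SC={"blue":[(216,270),(178,227),(226,193),(265,231)],"green":[(355,346),(291,303),(330,250),(385,284)]}
for n in T:
    w=np.array([plane("top",p,16)[:2] for p in T[n]]); a,b=w-w.mean(0),loc
    th=np.arctan2((b[:,0]*a[:,1]-b[:,1]*a[:,0]).sum(),(a*b).sum()); R=np.array([[np.cos(th),-np.sin(th)],[np.sin(th),np.cos(th)]])
    print(n,w.mean(0).round(1),np.degrees(th).round(1),"res",np.round(a-b@R.T,1).tolist())
    print("  z from two views",[round(tri(p,q)[0][2]) for p,q in zip(T[n],SC[n])])
    for y in(39.5,-39.5): print("  pocket",y,(w.mean(0)+R@[-41.5,y]).round(1))
# scene order check for trays
for n in T: print(n,"scene px of top corners",[np.round(proj("scene",np.r_[plane("top",p,16)[:2],16])).tolist() for p in T[n]])
# caps: top-face pixel, both views by hand
caps={"blue":((655-520)/10+394-.5,82/10+146-.5,(640-520)/10+138-.5,(330-270)/10+118-.5)}
m1=lambda X,Y,x,y,ox:((X-ox)/4+x-.5,Y/4+y-.5)
for n,a,b in[("white",(153,60),(425,128)),("black",(276,80),(373,72)),("green",(268,198),(456,28)),("yellow",(143,174),(508,80))]:
    caps[n]=(*m1(*a,355,122,0),*m1(*b,120,105,320))
for n,c in caps.items():
    p,e=tri(c[:2],c[2:]); print(n,p.round(1),round(e,1),"z103:",plane("top",c[:2],103)[:2].round(1))
# transformer
tc=[k((293,198),p,10) for p in((112,22),(203,45),(128,250),(48,218))]
sc=[k((223,145),(x-260,y),10) for x,y in((425,12),(470,45),(330,90),(290,72))]
w=np.array([plane("top",p,44) for p in tc]); print("trafo top",w.round(1).tolist(),w.mean(0).round(1))
w2=np.array([plane("scene",p,44) for p in sc]); print("trafo scene",w2.round(1).tolist(),w2.mean(0).round(1))
print(tri(np.mean(tc,0),np.mean(sc,0)))
yl=lambda b,g,r:(r>170)&(g>120)&(b<110)
for im,n,bx in((t,"top",(290,195,32,32)),(s,"scene",(220,140,32,32))):
    x,y,ww,h=bx;c=im[y:y+h,x:x+ww].astype(int);m=yl(c[...,0],c[...,1],c[...,2]).astype(np.uint8);r=cv2.connectedComponentsWithStats(m)
    for q,ce in zip(r[2][1:],r[3][1:]):
        if q[4]>8: print(n,"yellow",q[4],(ce+[x,y]).round(1),plane(n,ce+[x,y],36).round(1))
E
python3 m2.py
```

```text
blue [631.1   5.9] -6.4 res [[-1.7, -2.9], [1.0, 2.1], [0.5, 3.7], [0.1, -3.0]]
  z from two views [10, 8, 2, 5]
  pocket 39.5 [594.3  49.8]
  pocket -39.5 [585.5 -28.7]
green [568.5 326.9] 9.1 res [[0.8, 1.0], [-2.1, 0.3], [0.8, -1.3], [0.5, -0.0]]
  z from two views [15, 15, 11, 11]
  pocket 39.5 [521.3 359.3]
  pocket -39.5 [533.8 281.3]
blue scene px of top corners [[214.0, 268.0], [176.0, 224.0], [227.0, 190.0], [265.0, 228.0]]
green scene px of top corners [[356.0, 346.0], [291.0, 303.0], [323.0, 247.0], [385.0, 283.0]]
blue [ 568.2 -332.3  101.3] 0.6 z103: [ 567.8 -331.9]
white [ 605.1 -302.9  100.2] 1.6 z103: [ 604.6 -302.5]
black [ 597.5 -369.6  101.2] 0.2 z103: [ 596.9 -368.8]
green [ 531.4 -361.3  102. ] 1.3 z103: [ 531.5 -361.5]
yellow [ 540.1 -293.7  103.8] 2.8 z103: [ 541.3 -295.3]
trafo top [[469.2, -122.2, 44.0], [465.0, -142.4, 44.0], [418.9, -126.7, 44.0], [425.1, -109.1, 44.0]] [ 444.6 -125.1   44. ]
trafo scene [[422.3, -129.5, 44.0], [422.5, -111.5, 44.0], [461.4, -129.0, 44.0], [464.4, -142.0, 44.0]] [ 442.6 -128.    44. ]
(array([ 444.40526171, -125.22405473,   47.40625198]), np.float64(1.4675253253425853))
top yellow 41 [298.5 209.1] [ 449.  -112.1   36. ]
top yellow 27 [311.9 213.8] [ 439.8 -141.9   36. ]
scene yellow 15 [231.8 148.4] [ 438.9 -142.6   36. ]
scene yellow 44 [236.8 155.8] [ 448.8 -112.8   36. ]
```

Request:
{"api": "move_arm", "payload": {"commands": "85 0 0 0 0 0 -0.124;85 0 0 0 0 0 -0.124;85 0 0 0 0 0 -0.124;85 0 0 0 0 0 -0.124;85 0 0 0 0 0 -0.124;85 0 0 0 0 0 -0.124;85 0 0 0 0 0 -0.124;85 0 0 0 0 0 -0.124;85 0 0 0 0 0 -0.124;85 0 0 0 0 0 -0.124;85 0 0 0 0 0 -0.124;85 0 0 0 0 0 -0.124;85 0 0 0 0 0 0"}}

```text
clock: 1.18
tcp_pos: [149.6, -606.6, 230.9]
ee_rot: [-180.0, -0.0, 99.4]
ft_force: [0.2, -0.3, -0.9]
finger_gap: 84.9
grasp_force: 0.0
```

```bash
cat > go.py <<'E'
import sys; from station import ctrl; import numpy as np
o=ctrl.get_obs(); p=o["tcp_pos"]; y=np.radians(o["ee_rot"][2])
print("t",round(o["clock"],1),p.round(1),o["ee_rot"].round(1),"gap",round(o["finger_gap"],1),"F",o["ft_force"].round(1),"gf",round(o["grasp_force"],1))
for i in range(0,len(sys.argv)-1,4):
    x,yy,z,w=map(float,sys.argv[1+i:5+i]); d=np.array([x,yy,z])-p
    print("tool units",np.round([d@[np.cos(y),np.sin(y),0]/25,d@[np.sin(y),-np.cos(y),0]/25,-d[2]/25],2),"wz",round(-(np.radians(w)-y),3))
    p=np.array([x,yy,z]); y=np.radians(w)
E
python3 go.py 383 -250.5 150 99.1
```

```text
t 1.2 [ 149.6 -606.6  230.9] [-180.    -0.    99.4] gap 84.9 F [ 0.2 -0.3 -0.9] gf 0.0
tool units [12.52 11.55  3.24] wz 0.006
```

Request:
{"api": "move_arm", "payload": {"commands": "85 0.4 0.37 0 0 0 0;85 0.8 0.74 0 0 0 0;85 0.8 0.74 0.2 0 0 0;85 0.8 0.74 0.2 0 0 0;85 0.8 0.74 0.2 0 0 0;85 0.8 0.74 0.2 0 0 0;85 0.8 0.74 0.2 0 0 0;85 0.8 0.74 0.2 0 0 0;85 0.8 0.74 0.2 0 0 0;85 0.8 0.74 0.2 0 0 0;85 0.8 0.74 0.2 0 0 0;85 0.8 0.74 0.2 0 0 0;85 0.8 0.74 0.2 0 0 0;85 0.8 0.74 0.2 0 0 0;85 0.8 0.74 0.2 0 0 0;85 0.8 0.74 0.2 0 0 0;85 0.12 0.08 0.4 0 0 0;85 0 0 0 0 0 0;85 0 0 0 0 0 0"}}

```text
clock: 2.77
tcp_pos: [384.6, -251.4, 150.9]
ee_rot: [-179.9, -0.0, 99.1]
ft_force: [-0.6, 0.7, 0.3]
finger_gap: 84.8
grasp_force: 0.0
```

```bash
python3 go.py 383 -250.5 18 99.1
```

```text
t 2.8 [ 384.6 -251.4  150.9] [-179.9   -0.    99.1] gap 84.8 F [-0.6  0.7  0.3] gf 0.0
tool units [ 0.05 -0.06  5.32] wz -0.001
```

Request:
{"api": "move_arm", "payload": {"commands": "85 0.05 -0.06 0.5 0 0 0;85 0 0 0.8 0 0 0;85 0 0 0.8 0 0 0;85 0 0 0.8 0 0 0;85 0 0 0.8 0 0 0;85 0 0 0.8 0 0 0;85 0 0 0.5 0 0 0;85 0 0 0.3 0 0 0;85 0 0 0 0 0 0;70 0 0 0 0 0 0;60 0 0 0 0 0 0;52 0 0 0 0 0 0;45 0 0 0 0 0 0;40 0 0 0 0 0 0;40 0 0 0 0 0 0;40 0 0 0 0 0 0;40 0 0 0 0 0 0;40 0 0 0 0 0 0"}}

```text
clock: 4.27
tcp_pos: [383.8, -251.5, 20.0]
ee_rot: [180.0, 0.1, 99.1]
ft_force: [-3.7, -0.6, 9.7]
finger_gap: 48.8
grasp_force: 60.3
```

Request:
{"api": "move_arm", "payload": {"commands": "40 0 0 -0.3 0 0 0;40 0 0 -0.6 0 0 0;40 0 0 -0.8 0 0 0;40 0 0 -0.8 0 0 0;40 0 0 -0.8 0 0 0;40 0 0 -0.6 0 0 0;40 0 0 -0.2 0 0 0;40 0 0 0 0 0 0;40 0 0 0 0 0 0"}}

```text
clock: 5.02
tcp_pos: [383.4, -250.9, 121.3]
ee_rot: [180.0, 0.0, 99.1]
ft_force: [0.0, 0.0, -2.9]
finger_gap: 48.3
grasp_force: 62.3
```

```bash
python3 go.py 521.3 359.3 123 99.1
```

```text
t 5.0 [ 383.4 -250.9  121.3] [180.    0.   99.1] gap 48.3 F [ 0.   0.  -2.9] gf 62.3
tool units [23.23  9.31 -0.07] wz 0.0
```

Request:
{"api": "move_arm", "payload": {"commands": "40 0.4 0.16 0 0 0 0;40 0.8 0.32 0 0 0 0;40 0.95 0.38 0 0 0 0;40 0.95 0.38 0 0 0 0;40 0.95 0.38 0 0 0 0;40 0.95 0.38 0 0 0 0;40 0.95 0.38 0 0 0 0;40 0.95 0.38 0 0 0 0;40 0.95 0.38 0 0 0 0;40 0.95 0.38 0 0 0 0;40 0.95 0.38 0 0 0 0;40 0.95 0.38 0 0 0 0;40 0.95 0.38 0 0 0 0;40 0.95 0.38 0 0 0 0;40 0.95 0.38 0 0 0 0;40 0.95 0.38 0 0 0 0;40 0.95 0.38 0 0 0 0;40 0.95 0.38 0 0 0 0;40 0.95 0.38 0 0 0 0;40 0.95 0.38 0 0 0 0"}}

```text
clock: 6.68
tcp_pos: [490.5, 231.1, 119.8]
ee_rot: [-179.8, 0.0, 99.1]
ft_force: [0.6, -0.5, -2.4]
finger_gap: 48.4
grasp_force: 62.3
```

Request:
{"api": "move_arm", "payload": {"commands": "40 0.95 0.38 0 0 0 0;40 0.95 0.38 0 0 0 0;40 0.95 0.38 0 0 0 0;40 0.95 0.38 0 0 0 0;40 0.7 0.28 0 0 0 0;40 0.43 0.2 0 0 0 0;40 0 0 0 0 0 0;40 0 0 0 0 0 0;40 0 0 0 0 0 0"}}

```text
clock: 7.43
tcp_pos: [520.7, 358.2, 120.4]
ee_rot: [-179.9, 0.1, 99.1]
ft_force: [0.5, -0.3, -1.9]
finger_gap: 48.2
grasp_force: 62.4
```

```bash
python3 go.py 521.3 359.3 23.3 99.1; python3 -c "
from h import *
for n in('top','scene'): cv2.imwrite(f'pics/{n}1.png',imaging.capture(n)[:,:,::-1])
a=cv2.imread('pics/top1.png')[90:240,60:320];b=cv2.imread('pics/scene1.png')[150:360,230:430]
cv2.imwrite('pics/m3.png',np.vstack([cv2.resize(np.hstack([a,np.zeros((150,6,3),np.uint8)]),(798,450))[:,:], ])[:450]);cv2.imwrite('pics/m4.png',cv2.resize(b,None,fx=2.8,fy=2.8))"
```

```text
t 7.4 [520.7 358.2 120.4] [-1.799e+02  1.000e-01  9.910e+01] gap 48.2 F [ 0.5 -0.3 -1.9] gf 62.4
tool units [0.04 0.03 3.89] wz 0.0
```

View pics/m4.png

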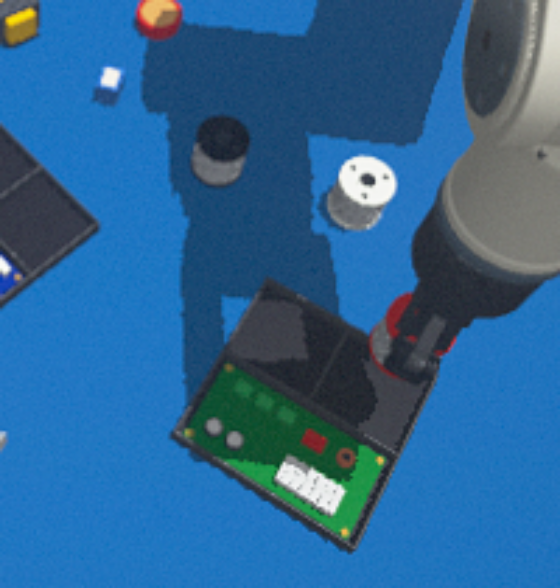

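The red reel hangs upright over the green tray's far (+y) pocket, at about (410,335) in this crop. Lowering it now.

Request:
{"api": "move_arm", "payload": {"commands": "40 0.04 0.03 0.3 0 0 0;40 0 0 0.6 0 0 0;40 0 0 0.7 0 0 0;40 0 0 0.7 0 0 0;40 0 0 0.6 0 0 0;40 0 0 0.4 0 0 0;40 0 0 0.25 0 0 0;40 0 0 0.12 0 0 0;40 0 0 0.08 0 0 0;40 0 0 0.06 0 0 0;40 0 0 0.05 0 0 0;40 0 0 0 0 0 0;40 0 0 0 0 0 0;40 0 0 0 0 0 0"}}

```text
clock: 8.7
tcp_pos: [522.4, 360.5, 25.2]
ee_rot: [180.0, -0.0, 99.1]
ft_force: [0.1, 0.2, -1.8]
finger_gap: 48.5
grasp_force: 62.4
```

Request:
{"api": "move_arm", "payload": {"commands": "40 0 0 0.04 0 0 0;40 0 0 0.04 0 0 0;40 0 0 0 0 0 0;40 0 0 0 0 0 0"}}

```text
clock: 9.03
tcp_pos: [522.3, 360.5, 23.1]
ee_rot: [180.0, -0.0, 99.1]
ft_force: [-0.1, -0.1, 2.5]
finger_gap: 48.7
grasp_force: 63.0
```

Request:
{"api": "move_arm", "payload": {"commands": "52 0 0 0 0 0 0;58 0 0 0 0 0 0;66 0 0 0 0 0 0;72 0 0 0 0 0 0;72 0 0 0 0 0 0;72 0 0 -0.3 0 0 0;72 0 0 -0.6 0 0 0;72 0 0 -0.9 0 0 0;72 0 0 -0.9 0 0 0;72 0 0 -0.9 0 0 0;72 0 0 -0.6 0 0 0;85 0 0 -0.3 0 0 0;85 0 0 0 0 0 0;85 0 0 0 0 0 0"}}

```text
clock: 10.2
tcp_pos: [522.1, 360.3, 135.3]
ee_rot: [180.0, -0.0, 99.1]
ft_force: [-1.4, -0.2, -0.0]
finger_gap: 85.1
grasp_force: 0.0
```

```bash
python3 go.py 444.2 -126.5 120 99.1 444.2 -126.5 16 72.8; python3 -c "
from h import *
cv2.imwrite('pics/scene2.png',imaging.capture('scene')[:,:,::-1])
b=cv2.imread('pics/scene2.png')[230:360,270:430]
cv2.imwrite('pics/m5.png',cv2.resize(b,None,fx=4,fy=4))"
```

```text
t 10.2 [522.1 360.3 135.3] [180.   -0.   99.1] gap 85.1 F [-1.4 -0.2 -0. ] gf 0.0
tool units [-18.73  -6.16   0.61] wz 0.0
tool units [0.   0.   4.16] wz 0.459
```

View pics/m5.png

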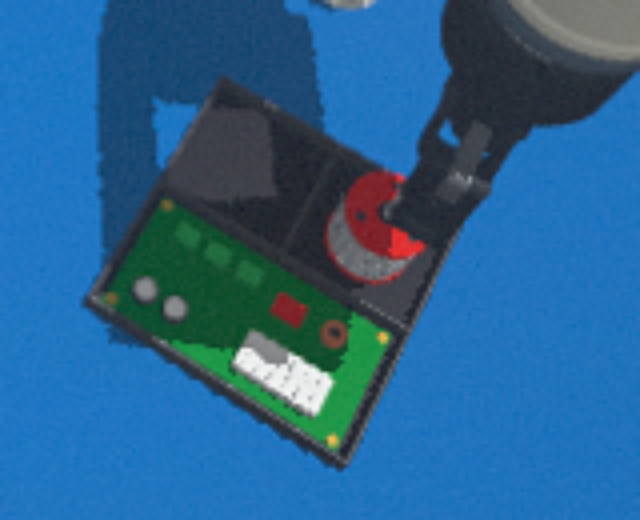

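The red reel stands upright in the pocket, at about (375,230) in the crop. Next is the transformer.

Request:
{"api": "move_arm", "payload": {"commands": "85 -0.4 -0.13 0 0 0 0;85 -0.8 -0.26 0 0 0 0;85 -0.97 -0.32 0 0 0 0;85 -0.97 -0.32 0 0 0 0;85 -0.97 -0.32 0 0 0 0;85 -0.97 -0.32 0 0 0 0;85 -0.97 -0.32 0 0 0 0;85 -0.97 -0.32 0 0 0 0;85 -0.97 -0.32 0 0 0 0;85 -0.97 -0.32 0 0 0 0;85 -0.97 -0.32 0 0 0 0;85 -0.97 -0.32 0 0 0 0;85 -0.97 -0.32 0 0 0 0;85 -0.97 -0.32 0 0 0 0;85 -0.97 -0.32 0 0 0 0;85 -0.97 -0.32 0 0 0 0;85 -0.97 -0.32 0 0 0 0;85 -0.97 -0.32 0 0 0 0;85 -0.97 -0.32 0 0 0 0;85 -0.8 -0.26 0.3 0 0 0"}}

```text
clock: 11.92
tcp_pos: [444.1, -122.0, 127.7]
ee_rot: [-180.0, 0.0, 99.1]
ft_force: [0.1, 0.2, -0.1]
finger_gap: 85.1
grasp_force: 0.0
```

Request:
{"api": "move_arm", "payload": {"commands": "85 -0.24 -0.07 0.3 0 0 0.115;85 0 0 0 0 0 0.115;85 0 0 0 0 0 0.115;85 0 0 0 0 0 0.115;85 0 0 0 0 0 0;85 0 0 0 0 0 0"}}

```text
clock: 12.42
tcp_pos: [443.3, -126.4, 119.6]
ee_rot: [-179.9, 0.0, 72.9]
ft_force: [-0.7, 0.8, -0.3]
finger_gap: 85.0
grasp_force: 0.0
```

```bash
python3 go.py 444.2 -126.5 16 72.8
```

```text
t 12.4 [ 443.3 -126.4  119.6] [-179.9    0.    72.9] gap 85.0 F [-0.7  0.8 -0.3] gf 0.0
tool units [0.01 0.04 4.14] wz 0.003
```

Request:
{"api": "move_arm", "payload": {"commands": "85 0 0.04 0.4 0 0 0;85 0 0 0.7 0 0 0;85 0 0 0.7 0 0 0;85 0 0 0.7 0 0 0;85 0 0 0.7 0 0 0;85 0 0 0.5 0 0 0;85 0 0 0.25 0 0 0;85 0 0 0.13 0 0 0;85 0 0 0 0 0 0;72 0 0 0 0 0 0;64 0 0 0 0 0 0;56 0 0 0 0 0 0;50 0 0 0 0 0 0;44 0 0 0 0 0 0;40 0 0 0 0 0 0;40 0 0 0 0 0 0;40 0 0 0 0 0 0;40 0 0 0 0 0 0"}}

```text
clock: 13.92
tcp_pos: [445.1, -126.6, 19.1]
ee_rot: [180.0, -0.0, 72.8]
ft_force: [-3.4, 1.7, 9.5]
finger_gap: 49.0
grasp_force: 61.5
```

Request:
{"api": "move_arm", "payload": {"commands": "40 0 0 -0.3 0 0 0;40 0 0 -0.6 0 0 0;40 0 0 -0.8 0 0 0;40 0 0 -0.8 0 0 -0.115;40 0 0 -0.8 0 0 -0.115;40 0 0 -0.6 0 0 -0.115;40 0 0 -0.2 0 0 -0.112;40 0 0 0 0 0 0;40 0 0 0 0 0 0"}}

```text
clock: 14.67
tcp_pos: [445.3, -126.7, 121.2]
ee_rot: [179.9, 0.0, 98.7]
ft_force: [1.0, 0.5, -3.0]
finger_gap: 48.7
grasp_force: 63.4
```

```bash
python3 go.py 533.8 281.3 120 99.1; python3 -c "
from h import *
a=imaging.capture('scene')[:,:,::-1].copy();cv2.imwrite('pics/m6.png',cv2.resize(a[80:230,150:400],None,fx=3,fy=3))"
```

```text
t 14.7 [ 445.3 -126.7  121.2] [179.9   0.   98.7] gap 48.7 F [ 1.   0.5 -3. ] gf 63.4
tool units [15.59  5.98  0.05] wz -0.006
```

View pics/m6.png

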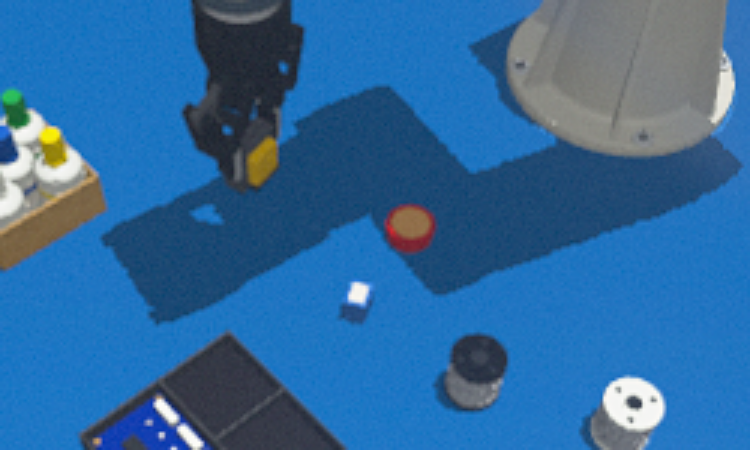

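The transformer is held upright at about (250,160). Carrying it to the green tray's −y pocket.

Request:
{"api": "move_arm", "payload": {"commands": "40 0.4 0.15 0 0 0 0;40 0.8 0.31 0 0 0 0;40 0.95 0.365 0 0 0 0;40 0.95 0.365 0 0 0 0;40 0.95 0.365 0 0 0 0;40 0.95 0.365 0 0 0 0;40 0.95 0.365 0 0 0 0;40 0.95 0.365 0 0 0 0;40 0.95 0.365 0 0 0 0;40 0.95 0.365 0 0 0 0;40 0.95 0.365 0 0 0 0;40 0.95 0.365 0 0 0 0;40 0.95 0.365 0 0 0 0;40 0.95 0.365 0 0 0 0;40 0.95 0.365 0 0 0 0;40 0.95 0.365 0 0 0 0;40 0.7 0.26 0 0 0 0;40 0.39 0.15 0 0 0 0;40 0 0 0 0 0 0;40 0 0 0 0 0 0"}}

```text
clock: 16.38
tcp_pos: [531.5, 281.5, 119.9]
ee_rot: [-179.9, 0.0, 98.9]
ft_force: [0.4, -0.0, -2.7]
finger_gap: 49.1
grasp_force: 63.3
```

```bash
python3 go.py 533.8 281.3 22.5 99.1
```

```text
t 16.4 [531.5 281.5 119.9] [-179.9    0.    98.9] gap 49.1 F [ 0.4 -0.  -2.7] gf 63.3
tool units [-0.02  0.09  3.9 ] wz -0.003
```

Request:
{"api": "move_arm", "payload": {"commands": "40 0 0.06 0.3 0 0 0;40 0 0 0.6 0 0 0;40 0 0 0.7 0 0 0;40 0 0 0.7 0 0 0;40 0 0 0.6 0 0 0;40 0 0 0.4 0 0 0;40 0 0 0.25 0 0 0;40 0 0 0.12 0 0 0;40 0 0 0.08 0 0 0;40 0 0 0.06 0 0 0;40 0 0 0.04 0 0 0;40 0 0 0.03 0 0 0;40 0 0 0 0 0 0;40 0 0 0 0 0 0"}}

```text
clock: 17.55
tcp_pos: [534.0, 282.0, 24.1]
ee_rot: [180.0, -0.0, 98.9]
ft_force: [-0.7, -0.4, -2.5]
finger_gap: 48.9
grasp_force: 63.3
```

Request:
{"api": "move_arm", "payload": {"commands": "40 0 0 0.04 0 0 0;40 0 0 0.04 0 0 0;40 0 0 0 0 0 0;40 0 0 0 0 0 0"}}

```text
clock: 17.88
tcp_pos: [534.0, 282.0, 22.1]
ee_rot: [180.0, -0.0, 98.9]
ft_force: [-1.0, -0.2, 3.5]
finger_gap: 49.1
grasp_force: 63.8
```

Request:
{"api": "move_arm", "payload": {"commands": "52 0 0 0 0 0 0;58 0 0 0 0 0 0;66 0 0 0 0 0 0;72 0 0 0 0 0 0;72 0 0 0 0 0 0;72 0 0 -0.3 0 0 0;72 0 0 -0.6 0 0 0;72 0 0 -0.9 0 0 0;72 0 0 -0.9 0 0 0;72 0 0 -0.6 0 0 0;85 0 0 -0.3 0 0 0.09;85 0 0 0 0 0 0.09;85 0 0 0 0 0 0.087;85 0 0 0 0 0 0;85 0 0 0 0 0 0"}}

```text
clock: 19.13
tcp_pos: [533.9, 281.8, 112.2]
ee_rot: [180.0, -0.0, 83.8]
ft_force: [-0.5, -0.6, -0.5]
finger_gap: 84.7
grasp_force: 0.0
```

```bash
python3 go.py 379.5 253.4 100 83.6 379.5 253.4 18 83.6
```

```text
t 19.1 [533.9 281.8 112.2] [180.   -0.   83.8] gap 84.7 F [-0.5 -0.6 -0.5] gf 0.0
tool units [-1.8  -6.02  0.49] wz 0.003
tool units [0.   0.   3.28] wz -0.0
```

Request:
{"api": "move_arm", "payload": {"commands": "85 -0.12 -0.4 0 0 0 0;85 -0.24 -0.8 0 0 0 0;85 -0.28 -0.95 0 0 0 0;85 -0.28 -0.95 0 0 0 0;85 -0.28 -0.95 0 0 0 0;85 -0.28 -0.95 0.25 0 0 0;85 -0.24 -0.7 0.25 0 0 0;85 -0.08 -0.32 0 0 0 0;85 0 0 0 0 0 0;85 0 0 0 0 0 0"}}

```text
clock: 19.97
tcp_pos: [379.8, 254.2, 99.8]
ee_rot: [179.9, -0.0, 83.7]
ft_force: [0.4, 1.3, -0.3]
finger_gap: 85.1
grasp_force: 0.0
```

```bash
python3 go.py 379.5 253.4 18.5 83.6
```

```text
t 20.0 [379.8 254.2  99.8] [179.9  -0.   83.7] gap 85.1 F [ 0.4  1.3 -0.3] gf 0.0
tool units [-0.03 -0.01  3.25] wz 0.002
```

Request:
{"api": "move_arm", "payload": {"commands": "85 -0.03 0 0.4 0 0 0;85 0 0 0.7 0 0 0;85 0 0 0.7 0 0 0;85 0 0 0.6 0 0 0;85 0 0 0.45 0 0 0;85 0 0 0.25 0 0 0;85 0 0 0.15 0 0 0;85 0 0 0 0 0 0;72 0 0 0 0 0 0;64 0 0 0 0 0 0;56 0 0 0 0 0 0;50 0 0 0 0 0 0;44 0 0 0 0 0 0;40 0 0 0 0 0 0;40 0 0 0 0 0 0;40 0 0 0 0 0 0;40 0 0 0 0 0 0"}}

```text
clock: 21.38
tcp_pos: [379.4, 253.3, 18.9]
ee_rot: [180.0, -0.0, 83.6]
ft_force: [-3.0, -1.7, 10.6]
finger_gap: 48.9
grasp_force: 60.4
```

Request:
{"api": "move_arm", "payload": {"commands": "40 0 0 -0.3 0 0 0;40 0 0 -0.6 0 0 0;40 0 0 -0.8 0 0 0;40 0 0 -0.8 0 0 0;40 0 0 -0.8 0 0 0;40 0 0 -0.6 0 0 0;40 0 0 -0.2 0 0 0;40 0 0 0 0 0 0;40 0 0 0 0 0 0"}}

```text
clock: 22.13
tcp_pos: [379.1, 252.9, 120.4]
ee_rot: [180.0, -0.0, 83.6]
ft_force: [-0.2, -0.4, -1.9]
finger_gap: 48.5
grasp_force: 62.3
```

```bash
python3 go.py 594.3 49.8 120 83.6; python3 -c "
from h import *
a=imaging.capture('scene')[:,:,::-1].copy();cv2.imwrite('pics/m7.png',cv2.resize(a[150:350,240:440],None,fx=3,fy=3))"
```

```text
t 22.1 [379.1 252.9 120.4] [180.   -0.   83.6] gap 48.5 F [-0.2 -0.4 -1.9] gf 62.3
tool units [-7.12  9.46  0.02] wz 0.001
```

View pics/m7.png

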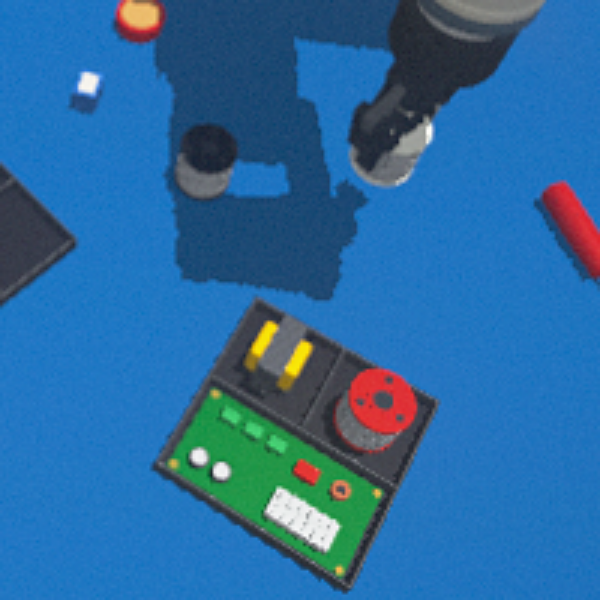

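The transformer, at (280,355), and the red reel, at (377,405), both stand in the green tray. The white reel is held upright at (395,155).

Request:
{"api": "move_arm", "payload": {"commands": "40 -0.3 0.4 0 0 0 0;40 -0.6 0.8 0 0 0 0;40 -0.715 0.95 0 0 0 0;40 -0.715 0.95 0 0 0 0;40 -0.715 0.95 0 0 0 0;40 -0.715 0.95 0 0 0 0;40 -0.715 0.95 0 0 0 0;40 -0.715 0.95 0 0 0 0;40 -0.715 0.95 0 0 0 0;40 -0.715 0.95 0 0 0 0;40 -0.38 0.5 0 0 0 0;40 -0.12 0.16 0 0 0 0;40 0 0 0 0 0 0;40 0 0 0 0 0 0;40 0 0 0 0 0 0"}}

```text
clock: 23.43
tcp_pos: [593.2, 50.8, 120.0]
ee_rot: [-179.9, 0.0, 83.7]
ft_force: [-1.3, -0.1, -2.2]
finger_gap: 48.5
grasp_force: 62.5
```

```bash
python3 go.py 594.3 49.8 24 83.6
```

```text
t 23.4 [593.2  50.8 120. ] [-179.9    0.    83.7] gap 48.5 F [-1.3 -0.1 -2.2] gf 62.5
tool units [-0.04  0.05  3.84] wz 0.001
```

Request:
{"api": "move_arm", "payload": {"commands": "40 -0.04 0.02 0.3 0 0 0;40 0 0 0.6 0 0 0;40 0 0 0.7 0 0 0;40 0 0 0.7 0 0 0;40 0 0 0.6 0 0 0;40 0 0 0.4 0 0 0;40 0 0 0.25 0 0 0;40 0 0 0.12 0 0 0;40 0 0 0.08 0 0 0;40 0 0 0.06 0 0 0;40 0 0 0.04 0 0 0;40 0 0 0.03 0 0 0;40 0 0 0 0 0 0;40 0 0 0 0 0 0"}}

```text
clock: 24.6
tcp_pos: [595.2, 48.9, 23.9]
ee_rot: [180.0, -0.0, 83.6]
ft_force: [-0.3, -0.5, -1.5]
finger_gap: 48.4
grasp_force: 62.5
```

Request:
{"api": "move_arm", "payload": {"commands": "40 0 0 0.04 0 0 0;40 0 0 0 0 0 0;40 0 0 0 0 0 0"}}

```text
clock: 24.85
tcp_pos: [594.9, 48.9, 22.5]
ee_rot: [-180.0, 0.0, 83.6]
ft_force: [-0.9, 0.3, -1.9]
finger_gap: 48.3
grasp_force: 62.5
```

Request:
{"api": "move_arm", "payload": {"commands": "40 0 0 0.03 0 0 0;40 0 0 0.02 0 0 0;40 0 0 0 0 0 0;40 0 0 0 0 0 0"}}

```text
clock: 25.18
tcp_pos: [595.1, 48.9, 22.0]
ee_rot: [180.0, -0.0, 83.6]
ft_force: [-2.6, -0.2, 6.0]
finger_gap: 48.8
grasp_force: 63.6
```

Request:
{"api": "move_arm", "payload": {"commands": "52 0 0 0 0 0 0;58 0 0 0 0 0 0;66 0 0 0 0 0 0;72 0 0 0 0 0 0;72 0 0 0 0 0 0;72 0 0 -0.3 0 0 0;72 0 0 -0.6 0 0 0;72 0 0 -0.9 0 0 0;72 0 0 -0.9 0 0 0;72 0 0 -0.9 0 0 0;72 0 0 -0.9 0 0 0;60 0 0 -0.6 0 0 0;50 0 0 -0.3 0 0 0;50 0 0 0 0 0 0;50 0 0 0 0 0 0"}}

```text
clock: 26.43
tcp_pos: [594.8, 48.9, 156.2]
ee_rot: [180.0, -0.0, 83.6]
ft_force: [0.0, 0.6, 0.5]
finger_gap: 50.3
grasp_force: 0.0
```

```bash
python3 go.py 568.2 -332.1 160 82.8
```

```text
t 26.4 [594.8  48.9 156.2] [180.   -0.   83.6] gap 50.3 F [0.  0.6 0.5] gf 0.0
tool units [-15.26   0.63  -0.15] wz 0.015
```

Request:
{"api": "move_arm", "payload": {"commands": "50 -0.4 0.02 0 0 0 0.015;50 -0.8 0.04 0 0 0 0;50 -0.95 0.04 0 0 0 0;50 -0.95 0.04 0 0 0 0;50 -0.95 0.04 0 0 0 0;50 -0.95 0.04 0 0 0 0;50 -0.95 0.04 0 0 0 0;50 -0.95 0.04 0 0 0 0;50 -0.95 0.04 0 0 0 0;50 -0.95 0.04 0 0 0 0;50 -0.95 0.04 0 0 0 0;50 -0.95 0.04 0 0 0 0;50 -0.95 0.04 0 0 0 0;50 -0.95 0.04 0 0 0 0;50 -0.95 0.03 0 0 0 0;50 -0.95 0.02 0 0 0 0;50 -0.6 0 0 0 0 0;50 -0.2 0 0 0 0 0;50 0 0 0 0 0 0;50 0 0 0 0 0 0"}}

```text
clock: 28.1
tcp_pos: [561.2, -331.8, 155.6]
ee_rot: [-179.9, -0.0, 82.7]
ft_force: [-0.4, -0.3, 0.3]
finger_gap: 50.0
grasp_force: 0.0
```

```bash
python3 go.py 568.2 -332.1 78 82.8
```

```text
t 28.1 [ 561.2 -331.8  155.6] [-179.9   -0.    82.7] gap 50.0 F [-0.4 -0.3  0.3] gf 0.0
tool units [0.02 0.28 3.1 ] wz -0.001
```

Request:
{"api": "move_arm", "payload": {"commands": "50 0.02 0.26 0 0 0 0;50 0 0 0.4 0 0 0;50 0 0 0.5 0 0 0;50 0 0 0 0 0 0;50 0 0 0 0 0 0"}}

```text
clock: 28.52
tcp_pos: [567.4, -331.7, 132.1]
ee_rot: [-179.8, -0.1, 82.8]
ft_force: [-0.2, 0.5, 0.6]
finger_gap: 49.9
grasp_force: 0.0
```

```bash
python3 go.py 568.2 -332.1 78 82.8; python3 -c "
from h import *
a=imaging.capture('scene')[:,:,::-1].copy();b=imaging.capture('top')[:,:,::-1].copy()
cv2.imwrite('pics/m8.png',np.hstack([cv2.resize(a[95:185,105:205],None,fx=4,fy=4),cv2.resize(b[110:200,350:450],None,fx=4,fy=4)]))"
```

```text
t 28.5 [ 567.4 -331.7  132.1] [-1.798e+02 -1.000e-01  8.280e+01] gap 49.9 F [-0.2  0.5  0.6] gf 0.0
tool units [-0.01  0.03  2.16] wz 0.0
```

View pics/m8.png

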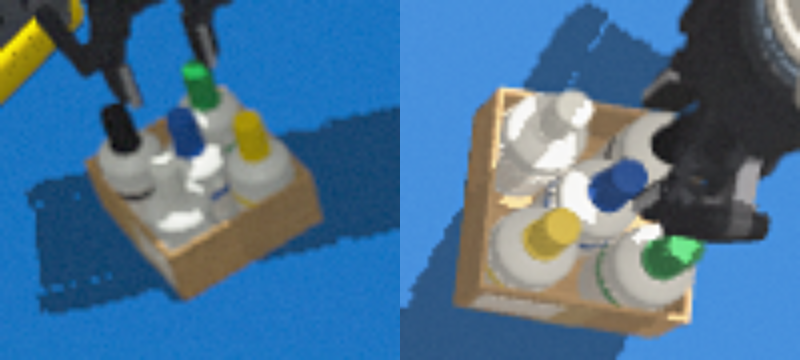

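The fingers straddle the blue cap along the wall direction: the finger midpoint is at (165,75) and the cap at (185,120) in the left crop. The neighbouring caps are clear, so I'll descend and grip.

Request:
{"api": "move_arm", "payload": {"commands": "50 0 0.02 0.2 0 0 0;50 0 0 0.35 0 0 0;50 0 0 0.4 0 0 0;50 0 0 0.4 0 0 0;50 0 0 0.35 0 0 0;50 0 0 0.25 0 0 0;50 0 0 0.12 0 0 0;50 0 0 0.04 0 0 0;50 0 0 0 0 0 0;50 0 0 0 0 0 0"}}

```text
clock: 29.45
tcp_pos: [568.9, -333.0, 81.4]
ee_rot: [180.0, 0.0, 82.8]
ft_force: [-0.1, 0.5, 0.6]
finger_gap: 50.0
grasp_force: 0.0
```

Request:
{"api": "move_arm", "payload": {"commands": "42 0 0 0 0 0 0;36 0 0 0 0 0 0;30 0 0 0 0 0 0;25 0 0 0 0 0 0;20 0 0 0 0 0 0;14 0 0 0 0 0 0;12 0 0 0 0 0 0;12 0 0 0 0 0 0;12 0 0 0 0 0 0;12 0 0 0 0 0 0"}}

```text
clock: 30.28
tcp_pos: [568.6, -332.9, 81.4]
ee_rot: [-180.0, 0.0, 82.8]
ft_force: [-2.5, 0.8, 5.7]
finger_gap: 17.9
grasp_force: 58.5
```

Request:
{"api": "move_arm", "payload": {"commands": "12 0 0 -0.1 0 0 0;12 0 0 -0.2 0 0 0;12 0 0 -0.25 0 0 0;12 0 0 -0.25 0 0 0;12 0 0 -0.25 0 0 0;12 0 0 -0.3 0 0 0;12 0 0 -0.3 0 0 0;12 0 0 -0.3 0 0 0;12 0 0 -0.3 0 0 0;12 0 0 -0.3 0 0 0;12 0 0 -0.3 0 0 0;12 0 0 -0.3 0 0 0;12 0 0 -0.4 0 0 0;12 0 0 -0.4 0 0 0;12 0 0 -0.4 0 0 0;12 0 0 -0.3 0 0 0;12 0 0 -0.2 0 0 0;12 0 0 -0.1 0 0 0;12 0 0 0 0 0 0;12 0 0 0 0 0 0"}}

```text
clock: 31.95
tcp_pos: [568.5, -332.8, 204.5]
ee_rot: [-180.0, -0.0, 82.8]
ft_force: [0.5, 0.5, -0.6]
finger_gap: 17.8
grasp_force: 58.6
```

```bash
python3 go.py 585.5 -28.7 205 83.6; python3 -c "
from h import *
a=imaging.capture('scene')[:,:,::-1].copy();b=imaging.capture('top')[:,:,::-1].copy()
cv2.imwrite('pics/m9.png',np.hstack([cv2.resize(a[75:275,85:285],None,fx=2.5,fy=2.5),cv2.resize(b[90:290,200:320],None,fx=2.5,fy=2.5)]))"
```

```text
t 31.9 [ 568.5 -332.8  204.5] [-180.    -0.    82.8] gap 17.8 F [ 0.5  0.5 -0.6] gf 58.6
tool units [12.15 -0.85 -0.02] wz -0.014
```

View pics/m9.png

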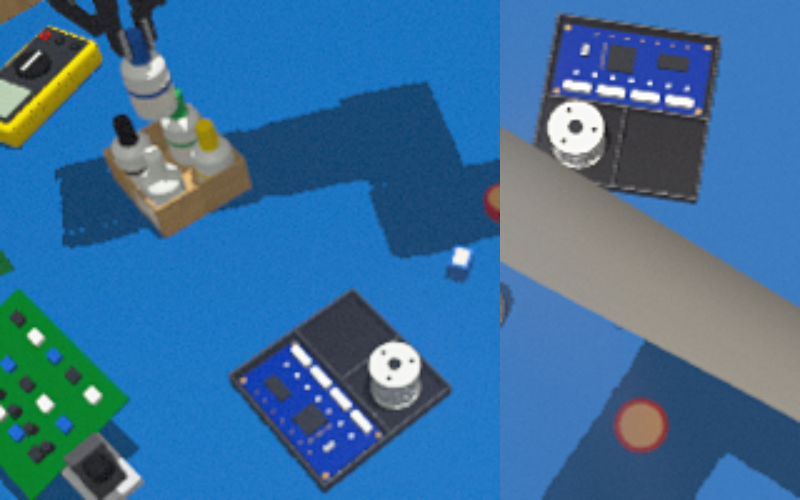

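The bottle is out of the carton and held upright at (148,85). The other four still stand, and the white reel sits in its pocket at (395,372).

Request:
{"api": "move_arm", "payload": {"commands": "12 0.4 -0.03 0 0 0 -0.014;12 0.7 -0.05 0 0 0 0;12 0.8 -0.05 0 0 0 0;12 0.8 -0.05 0 0 0 0;12 0.8 -0.05 0 0 0 0;12 0.8 -0.05 0 0 0 0;12 0.8 -0.05 0 0 0 0;12 0.8 -0.05 0 0 0 0;12 0.8 -0.05 0 0 0 0;12 0.8 -0.05 0 0 0 0;12 0.8 -0.05 0 0 0 0;12 0.8 -0.05 0 0 0 0;12 0.8 -0.05 0 0 0 0;12 0.8 -0.05 0 0 0 0;12 0.7 -0.05 0 0 0 0;12 0.5 -0.03 0 0 0 0;12 0.25 -0.02 0 0 0 0;12 0 0 0 0 0 0;12 0 0 0 0 0 0;12 0 0 0 0 0 0"}}

```text
clock: 33.72
tcp_pos: [583.3, -29.4, 204.7]
ee_rot: [-180.0, 0.0, 83.6]
ft_force: [0.1, 0.4, -1.0]
finger_gap: 18.1
grasp_force: 58.6
```

```bash
python3 go.py 585.5 -28.7 82.5 83.6
```

```text
t 33.7 [583.3 -29.4 204.7] [-180.     0.    83.6] gap 18.1 F [ 0.1  0.4 -1. ] gf 58.6
tool units [0.04 0.09 4.89] wz -0.001
```

Request:
{"api": "move_arm", "payload": {"commands": "12 0.03 0.06 0.3 0 0 0;12 0 0 0.5 0 0 0;12 0 0 0.6 0 0 0;12 0 0 0.6 0 0 0;12 0 0 0.6 0 0 0;12 0 0 0.6 0 0 0;12 0 0 0.5 0 0 0;12 0 0 0.4 0 0 0;12 0 0 0.25 0 0 0;12 0 0 0.15 0 0 0;12 0 0 0.1 0 0 0;12 0 0 0.06 0 0 0;12 0 0 0.05 0 0 0;12 0 0 0.04 0 0 0;12 0 0 0 0 0 0;12 0 0 0 0 0 0"}}

```text
clock: 35.05
tcp_pos: [585.1, -28.2, 86.4]
ee_rot: [180.0, -0.0, 83.6]
ft_force: [0.3, -0.2, -1.1]
finger_gap: 18.1
grasp_force: 58.6
```

Request:
{"api": "move_arm", "payload": {"commands": "12 0 0 0.04 0 0 0;12 0 0 0.04 0 0 0;12 0 0 0 0 0 0;12 0 0 0 0 0 0"}}

```text
clock: 35.38
tcp_pos: [584.9, -28.2, 84.0]
ee_rot: [-180.0, 0.0, 83.6]
ft_force: [0.3, 0.1, -0.3]
finger_gap: 17.9
grasp_force: 58.6
```

Request:
{"api": "move_arm", "payload": {"commands": "12 0 0 0.04 0 0 0;12 0 0 0.04 0 0 0;12 0 0 0 0 0 0;12 0 0 0 0 0 0"}}

```text
clock: 35.72
tcp_pos: [584.9, -28.3, 81.9]
ee_rot: [-180.0, 0.0, 83.6]
ft_force: [-0.1, 0.2, -0.7]
finger_gap: 18.1
grasp_force: 58.6
```

Request:
{"api": "move_arm", "payload": {"commands": "12 0 0 0.03 0 0 0;12 0 0 0.02 0 0 0;12 0 0 0 0 0 0;12 0 0 0 0 0 0"}}

```text
clock: 36.05
tcp_pos: [585.0, -28.2, 81.3]
ee_rot: [180.0, -0.0, 83.6]
ft_force: [-2.7, 0.1, 5.2]
finger_gap: 18.1
grasp_force: 59.4
```

Contact. I'll release, rise and check.

Request:
{"api": "move_arm", "payload": {"commands": "20 0 0 0 0 0 0;25 0 0 0 0 0 0;32 0 0 0 0 0 0;42 0 0 0 0 0 0;50 0 0 0 0 0 0;50 0 0 0 0 0 0;50 0 0 -0.2 0 0 0;50 0 0 -0.4 0 0 0;50 0 0 -0.6 0 0 0;50 0 0 -0.8 0 0 0;50 0 0 -0.8 0 0 0;50 0 0 -0.6 0 0 0;50 0 0 -0.3 0 0 0;50 -0.5 -0.5 0 0 0 0;50 -1 -1 0 0 0 0;50 -1 -1 0 0 0 0;50 -1 -1 0 0 0 0;50 -1 -1 0 0 0 0;50 -0.5 -0.5 0 0 0 0;50 0 0 0 0 0 0"}}

```text
clock: 37.72
tcp_pos: [443.6, -139.9, 173.3]
ee_rot: [-179.9, 0.0, 83.5]
ft_force: [0.5, -0.5, -0.1]
finger_gap: 50.2
grasp_force: 0.0
```

```bash
python3 go.py; python3 -c "
from h import *
a=imaging.capture('scene')[:,:,::-1].copy();b=imaging.capture('top')[:,:,::-1].copy()
cv2.imwrite('pics/m10.png',np.hstack([cv2.resize(a[95:365,100:400],None,fx=1.5,fy=1.5),cv2.resize(b[85:205,200:300],(337,405))]))"
```

```text
t 37.7 [ 443.6 -139.9  173.3] [-179.9    0.    83.5] gap 50.2 F [ 0.5 -0.5 -0.1] gf 0.0
```

View pics/m10.png

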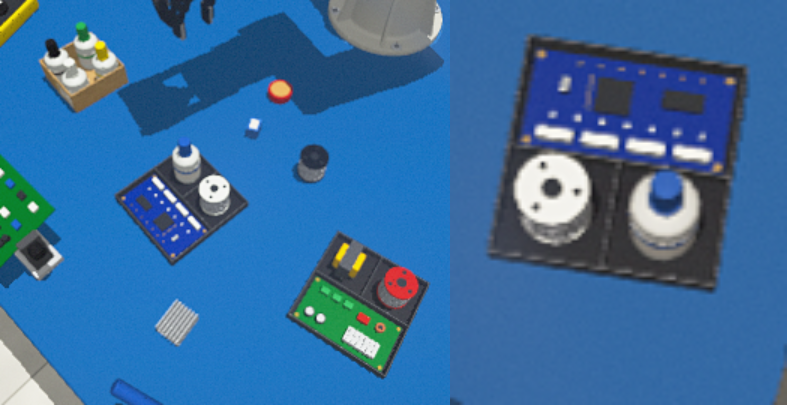

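All four parts stand upright, each in its own pocket: the bottle at (187,160), white reel (214,193), transformer (350,258) and red reel (398,285) in the left crop. The other four bottles stand in the carton. Handing in.

```bash
python3 -c "
from station import ctrl; print(ctrl.finish_job())"
```

```text
the job is handed in; nothing more can be done
None
```

Both kits are made up and the job is handed in: the last picture showed all four parts upright in their own pockets and the other four bottles standing in the carton, but the hand-in returned no verdict.

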